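# Square up the round-window stage insert on its loading board

### The job

Two aluminium microscope stage inserts lie skewed on their blue loading boards, each with its notched corner seated on its board's brass peg. Square up the one with the round window: push it round at the corner diagonally opposite the notch, with the notched corner staying on the peg, until its sides line up with the white outline on its board. Keep it flat on the board, and leave the insert with the slide slots and the teal tip box where they are.

Things in the scene. Friction and masses are not known exactly. Their poses are not given: they have to be found in the camera images.
- insert: Loose aluminium plate 132x90x12 mm, 0.3 kg, dark round window, on a board 12 mm high. One corner has a 14.5 mm square bite (notch) round the peg. Origin: underside, on the seated peg's axis. x along long sides, y along short: spans x -8..124, y -8..82 mm; corner opposite the notch at (124, 82). Starts 26-46 deg clockwise of the outline. Side x=124 pushed to -x near that corner seats it.
- peg (a point): Brass peg (12 mm across, 22 mm high) of the round-window insert's board; on its axis at board-top height, 12 mm over the bench. Its axes are the board's and outline's: the insert is square when its origin is here and its x, y axes match these. The fixed blue board spans x -24..150, y -62..106 mm from here. The two boards' pegs are at least 250 mm apart.
- slide_insert_center (a point): Bystander: aluminium plate of the same size and outline (132x90x12 mm, notched corner on its own peg), but with three pale-blue slide slots instead of a round window, skewed on the other, identical board. Point: centre of the plate, half-way up (18 mm over the bench).
- tip_box: Teal pipette-tip box with a paler lid, 120x85x62 mm, 0.35 kg, on the bench left of the boards: a bystander. Origin: centre of its underside; x along its long side. Two more things stand clear of the boards: an amber bottle (48 mm across, 85 mm tall) about 0.45 m to the right of the robot's centre line and a flat dish (88 mm across, 14 mm high) at the far left.
Things that resemble listed ones, but are neither listed nor needed, are in the scene too. What is shaped like the insert but brown, purple or red is not meant.

How it is judged:
By the outcome, as a careful person would: the job done as asked, in the order asked, and still so for the second after the job is handed in, with the robot touching nothing.
It also fails if it takes over 32 s, if anything falls off the work surface, if the arm or the gripper's body presses on something with over 40 N, if the wrist force passes 120 N, or if a joint passes its speed limit or range.

### The arm

A 7-joint arm with a two-finger parallel gripper is mounted at the origin on the work surface. World frame = base frame: x ahead of the robot, y to its left, z up, the work surface at z = 0. Lengths are in m, angles in rad, forces in N, time in s.
With the tool pointing down it reaches from about 0.4 to 0.875 m from the base axis. Payload 19.3 kg.
Tool frame: the origin (TCP) lies midway between the tips of the shut fingers; the grasp point (between the pads) lies 19 mm behind it (bot.pinch_z is the distance from the TCP to the grasp point, in m); z points along the fingers, y is the direction in which the jaws open and shut (so a half turn about z gives the same grasp; the last joint's range is limited). The gripper opens to 85 mm and grips with 20 to 120 N. Pads are 22 mm wide; open, the fingers measure 114 mm over their backs; the gripper's body (76 mm by 85 mm) begins 54 mm behind the grasp point. The pads swing forward as they close: fully open they stand 13 mm farther back than shut.
Start: joints at [1.082, 0.521, -0.036, 1.599, 0.021, 1.021, -0.113], TCP at [0.254, -0.571, 0.231] pointing down, gripper open.
Joint ranges: [-2.91, 2.91], [-0.3, 2.13], [-1.5, 1.42], [0.17, 2.43], [-1.26, 4.41], [0.16, 1.93], [-2.52, 2.52]. Speed limits (rad/s): [1.89, 1.89, 2.39, 2.39, 3.01, 3.01, 3.01].

### API

Orientations are given as [roll, pitch, yaw] about the fixed x, y, z axes, in that order (R = Rz(yaw) Ry(pitch) Rx(roll)).
In Python, from workcell import bot gives the robot as it stands. The module is installed in compiled form; this text tells all that it offers.
- The arm moves only by the tool move_arm, never from a script. Its argument "moves" is text: rows parted by semicolons, each of 4 numbers parted by spaces: the shift along the tool's x, y, z in mm, then the turn about the tool's z in rad. In form: dx dy dz yaw; .... A call has exactly 10 rows; each row is the pose to reach, as a shift and turn from the pose commanded when the call began, along the tool's axes at that moment; what a row does not reach only later rows make up. A row lasts 1/12 s, in which the tool goes at most 41.7 mm and 7.16 degrees, less where a joint would pass 70% of its speed; a pose out of reach is approached as far as the arm can. A call with a gripper value outside its range is refused whole. "grip" is the opening, from 0 (shut) to 1 (fully open), set as the call begins (left out, the last holds). The fingers move at their own pace and stop on an object; "grip_force" is the grip in N (left out, the last holds). Time passes only in rows, so rows that repeat a pose let the fingers close, or fill a call up. It gives the time, the measured TCP pose, the force and the opening at its end, in the units of the state.
- bot.observe(): the state, without advancing time (a new reading comes with each control period).
- bot.grab_frame(name): name is "side" or "top" or "wrist"; returns a dict with "frame" (384x512x3 uint8, red, green, blue), "z_map" (384x512 float32, m along the optical axis (not along the pixel's ray), 0 where there is no reading), "K" (3x3 intrinsics, pixels), "eye" and "attitude" of the camera in the world. Camera axes: x right, y up, looking along -z (the intrinsics and any distortion apply to the point x, -y, -z); pixel columns grow to the right and rows downward; lengths in m; the calibration is good to about 2 mm. A picture is of the moment at which its call begins.
- bot.job_done(): hands the job in, once; it reports no verdict.
Trained networks look in a picture, given as the dict that the camera call returned (one of the last four; its "shot" number tells which), for a name from the list of things; names that differ only in an ending like _2 or _b are one class to them, and where a whole thing is asked for, a point or a joint stands for the part that bears it (a point fixed in the world has none). Each returns a list of dicts, best first, with "conf" (0 to 1); they miss things now and then, are a little off and sometimes report something else, mostly with a low value. They report only what shows in the picture. A call takes as long as a camera call. They do not tell look-alikes from the thing itself.
- bot.search_frame(picture, label): "at" ([column, row] in pixels, amid what is visible of it).
- bot.pinpoint(picture, label): "at" ([column, row] in pixels: a listed point, or the origin of a listed thing).
The state is a dict: "clock": time; "qpos": joint angles; "qd": joint speeds; "joint_efforts": joint torques, N m; "position": TCP position; "tool_rot": TCP orientation; "force": force on the tool from outside, world axes, zero at the start; "moment": the same for the moment, N m; "grip_width": finger opening in m.
Only numpy, scipy, OpenCV 4.12 (cv2) and the standard library are available. Lean on these libraries where they do the work, as an engineer would, in place of code of your own. Each camera call takes 0.05 s, during which the arm holds its last target. There are 200 camera calls.

## Working session

There is one attempt and no reset: what is moved stays moved. The work goes in short steps, Python scripts to look and compute and a tool call to move; the robot and the scene stay as the last step left them, time stands still between calls to the robot, and variables do not carry over. Pictures are saved under pics/ and viewed, about 8 in all and at most 12, crops included, and the job is handed in when it is done.

Besides the shell and the picture viewer there is one more tool, called as a command line: name --argument value ..., lists and objects as JSON in quotes. move_arm: Moves the arm, as the interface text tells. Its arguments: {"type":"object","properties":{"moves":{"type":"string"},"grip":{"type":"number"},"grip_force":{"type":"number"}},"required":["moves"]}

```bash
mkdir -p pics; cat > h.py <<'E'
import numpy as np, cv2
from workcell import bot
def ray(f,uv,z=None):
    K=np.array(f["K"]);R=np.array(f["attitude"]);e=np.array(f["eye"])
    if R.shape!=(3,3):
        from scipy.spatial.transform import Rotation as Ro
        R=Ro.from_euler('xyz',R).as_matrix()
    d=np.array([(uv[0]-K[0,2])/K[0,0],-(uv[1]-K[1,2])/K[1,1],-1.]);w=R@d
    if z is None: return e+w*f["z_map"][int(uv[1]),int(uv[0])]
    return e+w*(z-e[2])/w[2]
def save(f,n,crop=None,s=1):
    im=f["frame"][:,:,::-1]
    if crop: im=im[crop[1]:crop[3],crop[0]:crop[2]]
    cv2.imwrite("pics/"+n,cv2.resize(im,None,fx=s,fy=s,interpolation=cv2.INTER_CUBIC))
E
python3 - <<'E'
from h import *
f=bot.grab_frame("top");save(f,"top.png",s=1.5);print({k:f[k] for k in f if k not in("frame","z_map")})
for n in["insert","peg","slide_insert_center","tip_box"]:
    for d in bot.pinpoint(f,n)[:3]: print(n,d,ray(f,d["at"],.012).round(3))
g=bot.grab_frame("side");save(g,"side.png",s=1.2)
for n in["insert","peg"]:
    for d in bot.pinpoint(g,n)[:3]: print(n,d,ray(g,d["at"],.012).round(3))
print(bot.observe())
E
```

```text
{'K': array([[468.09736682,   0.        , 257.00906292],
       [  0.        , 468.09736682, 200.02663331],
       [  0.        ,   0.        ,   1.        ]]), 'eye': array([0.26599153, 0.11844745, 1.30297551]), 'attitude': array([ 0.15062853, -0.00238811, -1.55942076]), 'shot': 1}
insert {'at': [229.3, 232.6], 'conf': 0.86} [0.37  0.193 0.012]
insert {'at': [273.5, 102.0], 'conf': 0.85} [0.748 0.073 0.012]
insert {'at': [269.8, 183.9], 'conf': 0.69} [0.508 0.082 0.012]
peg {'at': [263.1, 187.9], 'conf': 0.76} [0.497 0.101 0.012]
peg {'at': [138.0, 196.6], 'conf': 0.34} [0.468 0.45  0.012]
tip_box {'at': [139.9, 193.5], 'conf': 0.96} [0.477 0.445 0.012]
insert {'at': [265.4, 233.2], 'conf': 0.89} [0.368 0.196 0.012]
insert {'at': [245.7, 189.9], 'conf': 0.74} [0.505 0.101 0.012]
insert {'at': [315.1, 290.1], 'conf': 0.67} [0.17  0.266 0.012]
peg {'at': [250.4, 191.1], 'conf': 0.55} [0.491 0.096 0.012]
{'clock': 0.4, 'qpos': array([ 1.08182552,  0.52148536, -0.03627429,  1.59953504,  0.02119172,
        1.02108713, -0.11278579]), 'qd': array([ 0.00019223, -0.00078007,  0.00093994, -0.00137326, -0.00035596,
        0.00116187, -0.00105152]), 'joint_efforts': array([-2.57054220e-03, -9.26053405e+01,  1.97600283e+00, -3.69902873e+01,
        1.79712527e-02,  3.45032968e-03, -1.33418453e-04]), 'position': array([ 0.2541005 , -0.57098145,  0.23122529]), 'tool_rot': array([-3.14146288e+00,  1.48340793e-05,  4.18716114e-01]), 'force': array([-0.31481796,  0.13856447, -0.00256753]), 'moment': array([-0.05328181, -0.02670612,  0.03774931]), 'grip_width': 0.08540595404042176}
```

View pics/top.png

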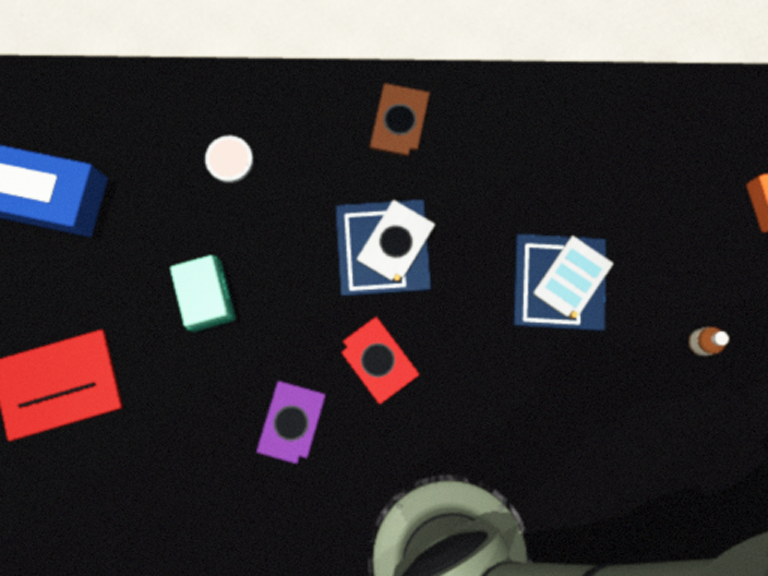

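Top view (1.5x): the white plate with the round window is at (396,241), its peg at (397,277). Look-alikes are brown (400,118), red (378,360) and purple (291,423), with the slide insert at (573,277). I choose the white plate on its blue board and check it in a close crop.

```bash
python3 - <<'E'
from h import *
f=bot.grab_frame("top");save(f,"crop.png",(215,125,300,205),7)
for n,uv,z in[("peg",(264.5,185),.034),("cen",(264,160.5),.024),("far",(263,133.5),.024),("right",(290,148.5),.024),("oTL",(230,142),.012),("oBL",(234,192.5),.012),("oBR",(269,190),.012)]: print(n,ray(f,uv,z).round(3))
E
```

```text
peg [0.501 0.097 0.034]
cen [0.572 0.099 0.024]
far [0.65  0.103 0.024]
right [0.608 0.027 0.024]
oTL [0.628 0.196 0.012]
oBL [0.482 0.182 0.012]
oBR [0.491 0.084 0.012]
```

View pics/crop.png

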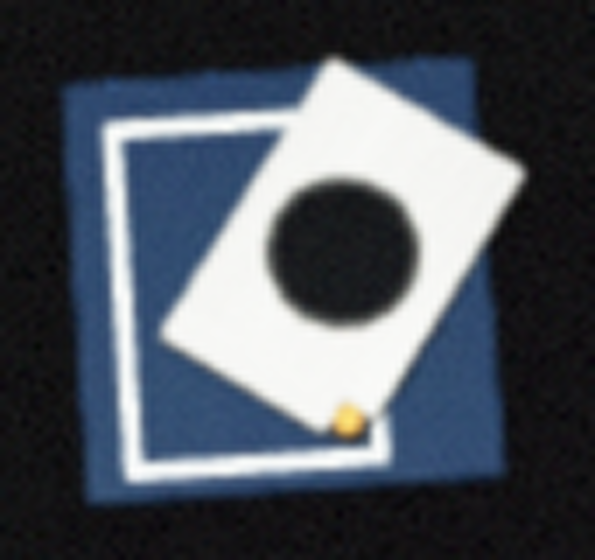

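The crop confirms it: white plate, round window, on its blue board, notch on the brass peg at (348,420). Peg ≈ (0.501, 0.097), insert yaw ≈ -31°, board yaw ≈ +5.5°. Going above.

move_arm --moves "32 -21 0 -0.06; 64 -42 0 -0.12; 97 -62 0 -0.18; 129 -83 0 -0.24; 161 -104 0 -0.30; 193 -124 0 -0.36; 225 -145 0 -0.42; 258 -166 0 -0.48; 290 -186 0 -0.54; 322 -207 0 -0.607" --grip 0

```text
clock: 1.28
position: [0.465, -0.2494, 0.2316]
tool_rot: [3.141, 0.0, 1.028]
force: [0.9, -1.0, -0.6]
grip_width: 0.0004
```

move_arm --moves "38 1 0 0; 76 3 0 0; 115 4 0 0; 153 6 0 0; 191 7 0 0; 229 8 0 0; 267 10 0 0; 306 11 0 0; 344 12 0 0; 382 14 0 0"

```text
clock: 2.12
position: [0.6748, 0.0703, 0.2313]
tool_rot: [3.142, 0.0, 1.026]
force: [0.3, 0.1, 0.5]
grip_width: -0.0002
```

```bash
python3 - <<'E'
from h import *
f=bot.grab_frame("wrist");save(f,"w1.png",s=1.5);print(f["eye"],f["attitude"],f["K"][0])
o=bot.observe();print(o["clock"],o["position"],o["tool_rot"],o["qpos"],o["force"],o["grip_width"])
np.save("w1.npy",f,allow_pickle=True)
E
```

```text
[0.71517728 0.13693268 0.37426212] [-0.31133824 -0.00100049 -0.54342785] [342.77508501   0.         256.4818857 ]
2.1667 [0.67701825 0.07818807 0.23086153] [-3.13997905 -0.00416269  1.03184162] [-0.00151239  0.63001826 -0.32500366  1.4237344   0.20606954  1.11974193
 -0.8967972 ] [-4.54577979  7.0596687  -2.09412024] 0.00014312238643630695
```

View pics/w1.png

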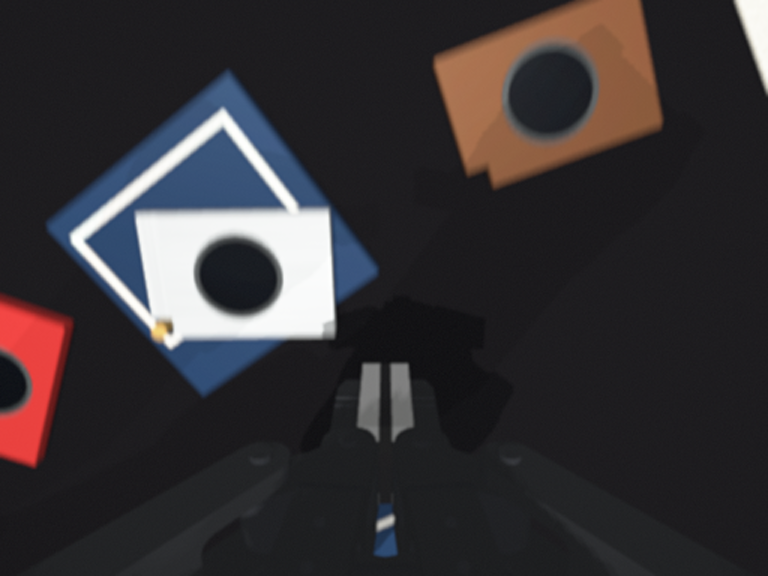

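Wrist view: the insert lies level, far corner at (329,208), the side to push running down to (335,337), peg at (163,327). Computing the poses from these.

```bash
python3 - <<'E'
from h import *
f=bot.grab_frame("wrist")
o=bot.observe();print(o["clock"],o["position"].round(4),o["tool_rot"].round(3))
im=f["frame"].astype(int);print(f["eye"])
w=((im.min(2)>150)).astype(np.uint8)
cs,_=cv2.findContours(cv2.morphologyEx(w,cv2.MORPH_OPEN,np.ones((9,9))),0,2)
c=max([c for c in cs if cv2.pointPolygonTest(c,(158,160),True)>-60],key=cv2.contourArea)
P=np.array([ray(f,p,.024)[:2] for p in c[:,0]],np.float32)
r=cv2.minAreaRect(P*1000);print("plate",r);print(cv2.boxPoints(r).round(1))
# outline: white with plate removed
m=w.copy();cv2.drawContours(m,[c],-1,0,-1);cv2.drawContours(m,[c],-1,0,9);m[:, 240:]=0; m[270:]=0
n,l,s,_=cv2.connectedComponentsWithStats(m)
ys,xs=np.where(m); Q=np.array([ray(f,p,.012)[:2] for p in zip(xs,ys)])
for a in np.arange(0,12,.0): pass
E
sed -n 1,1p h.py; python3 - <<'E'
import sys;sys.path.insert(0,'.')
from h import *
f=bot.grab_frame("wrist");im=f["frame"].astype(int)
b=((im[:,:,2]>im[:,:,0]+25)&(im[:,:,2]>70)).astype(np.uint8);b[:, 260:]=0;b[270:]=0
w=(im.min(2)>150).astype(np.uint8);w[:,260:]=0;w[270:]=0
k=cv2.morphologyEx(b|w,cv2.MORPH_OPEN,np.ones((3,3)))
cs,_=cv2.findContours(k,0,2);c=max(cs,key=cv2.contourArea)
P=np.array([ray(f,p,.012)[:2] for p in c[:,0]],np.float32)*1000
r=cv2.minAreaRect(P);print("board",r,cv2.boxPoints(r).round(1))
E
```

```text
2.2167 [0.6755 0.0753 0.2305] [-3.140e+00 -3.000e-03  1.032e+00]
[0.7168341  0.14448241 0.37412369]
plate ((571.571533203125, 100.70259094238281), (91.08377838134766, 133.46340942382812), 59.23057556152344)
[[490.9  95.7]
 [605.6  27.4]
 [652.2 105.7]
 [537.5 174. ]]
import numpy as np, cv2
board ((564.8302612304688, 115.10400390625), (173.93490600585938, 185.81976318359375), 4.756112575531006) [[470.5 200.5]
 [485.9  15.3]
 [659.2  29.7]
 [643.8 214.9]]Traceback (most recent call last):
  File "<stdin>", line 14, in <module>
ZeroDivisionError: float division by zero
```

move_arm --moves "5 0 20 0; 5 0 50 0; 5 0 80 0; 5 0 110 0; 5 0 140 0; 5 0 170 0; 5 0 190 0; 5 0 205 0; 5 0 213 0; 5 0 213 0"

```text
clock: 3.1
position: [0.6761, 0.0721, 0.0171]
tool_rot: [-3.14, 0.001, 1.025]
force: [0.5, 0.2, -0.2]
grip_width: 0.0004
```

```bash
python3 - <<'E'
from h import *
f=bot.grab_frame("wrist");save(f,"w2.png",s=1.5)
o=bot.observe();print(o["clock"],o["position"].round(4),o["tool_rot"].round(3),o["force"].round(1))
E
```

```text
3.15 [0.6768 0.0724 0.0185] [-3.142  0.     1.025] [ 0.2  0.1 -0.1]
```

View pics/w2.png

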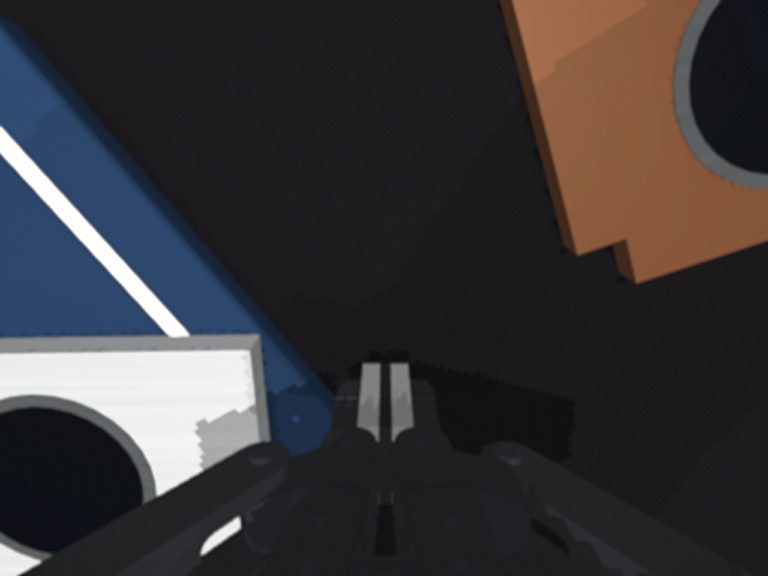

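move_arm --moves "0 -8 0 0; 0 -15 0 0; 0 -19 0 0; 0 -22 0 0; 0 -24 0 0; 5 -26 0 -0.035; 9 -29 0 -0.07; 14 -31 0 -0.105; 19 -34 0 -0.14; 23 -37 0 -0.175"

```text
clock: 3.98
position: [0.6573, 0.1123, 0.0182]
tool_rot: [3.141, -0.0, 1.205]
force: [1.2, -1.0, 0.3]
grip_width: 0.0002
```

```bash
python3 - <<'E'
from h import *
f=bot.grab_frame("top");save(f,"t3.png",(205,115,315,205),7)
o=bot.observe();print(o["clock"],o["position"].round(4),o["tool_rot"].round(3),o["force"].round(1))
E
```

```text
4.0333 [0.6571 0.1135 0.0183] [-3.142e+00 -1.000e-03  1.208e+00] [1.5 0.3 0.9]
```

View pics/t3.png

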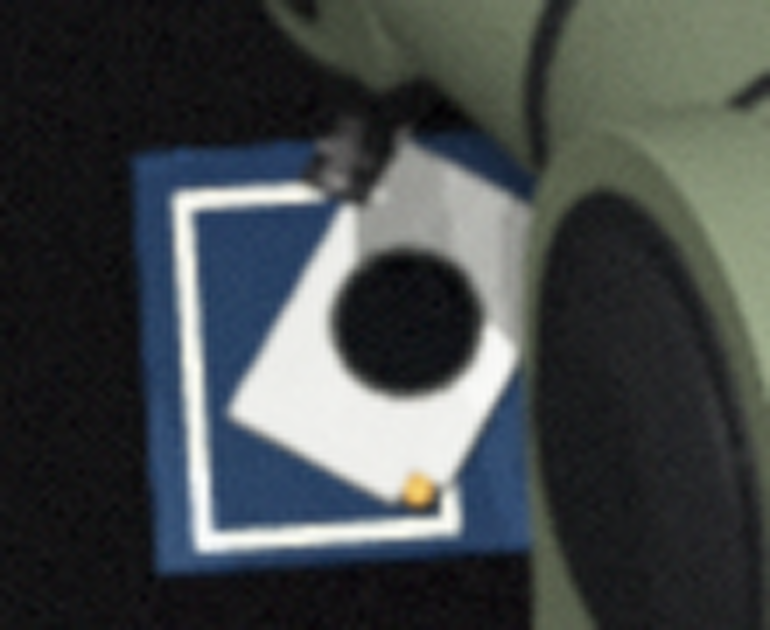

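The plate turned only a couple of degrees. The fingertips are slimmer than assumed, so contact came late and too close to the corner. I'll back off, shift along the side and push again.

move_arm --moves "0 6 0 0; 0 12 0 0; 0 16 0 0; -6 16 0 0.03; -12 16 0 0.06; -18 16 0 0.09; -24 16 0 0.12; -28 16 0 0.12; -28 16 0 0.12; -28 16 0 0.12"

```text
clock: 4.87
position: [0.6618, 0.0795, 0.0185]
tool_rot: [3.141, -0.0, 1.081]
force: [0.0, -0.4, -1.1]
grip_width: -0.0001
```

```bash
python3 - <<'E'
from h import *
f=bot.grab_frame("wrist");save(f,"w4.png",s=1.5);np.save("w4.npy",f)
o=bot.observe();print(o["clock"],o["position"].round(4),o["tool_rot"].round(3),o["force"].round(1))
E
```

```text
4.9167 [0.6619 0.0799 0.0184] [ 3.141 -0.     1.081] [0.2 0.5 0.4]
```

View pics/w4.png

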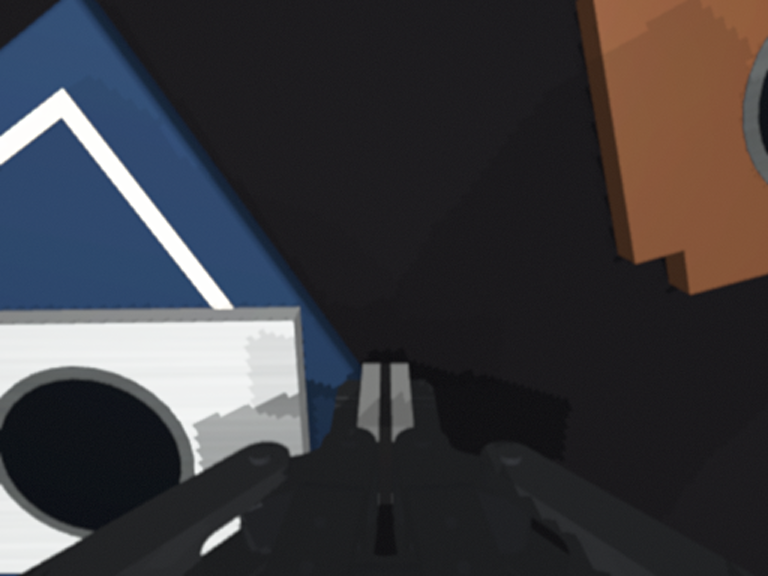

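```bash
python3 - <<'E'
from h import *
f=np.load("w4.npy",allow_pickle=True).item()
r=lambda u,v,z:ray(f,(u/1.5,v/1.5),z)[:2]*1000
a=r(0,325,.024);c=r(296,320,.024);d=r(303,440,.024)
o1=r(62,88,.012);o2=r(233,308,.012);o3=r(0,165-12,.012)
g=lambda p,q:np.degrees(np.arctan2(*(q-p)[::-1]))
print(a,c,d,"plate",g(a,c),g(d,c)-90,"outl",g(o2,o1)-90,g(o3,o1))
th=np.radians((g(a,c)+g(d,c)-90)/2);ux=np.array([np.cos(th),np.sin(th)]);uy=np.array([-ux[1],ux[0]])
p=c-124*ux-82*uy;t=np.array([661.9,79.9])-p;print("peg",p,"tcp in insert",t@ux,t@uy)
for u in(335,357): print(r(u,380,.018),(r(u,380,.018)-p)@ux)
E
```

```text
[575.39501939 151.64797681] [651.11828122 113.11575243] [632.50369181  77.94229745] plate -26.969533657248014 -27.888807436568904 outl 4.669250060637708 11.493983587779633
peg [503.28479868  97.45492742] tcp in insert 148.87054230914825 57.48494759650705
[649.45365547  88.77985704] 133.73288220574207
[655.48258025  85.57248731] 140.56152154949578
```

move_arm --moves "3 -6 0 0; 6 -12 0 0; 6 -18 0 0; 13 -21 0 -0.052; 19 -25 0 -0.105; 26 -29 0 -0.157; 32 -34 0 -0.209; 38 -39 0 -0.262; 43 -44 0 -0.314; 47 -48 0 -0.349"

```text
clock: 5.75
position: [0.6412, 0.1451, 0.0184]
tool_rot: [3.141, -0.001, 1.434]
force: [2.0, 1.0, 0.3]
grip_width: 0.0003
```

```bash
python3 - <<'E'
from h import *
f=bot.grab_frame("wrist");np.save("w5.npy",f);o=bot.observe();print(o["clock"],o["position"].round(4),o["tool_rot"].round(3),o["force"].round(1))
g=bot.grab_frame("top")
A=cv2.resize(f["frame"],None,fx=1,fy=1);B=cv2.resize(g["frame"][115:205,205:315],(469,384),interpolation=cv2.INTER_CUBIC)
np.save("t5.npy",g);C=np.hstack([A,B])[:,:,::-1];cv2.imwrite("pics/c5.png",cv2.resize(C,None,fx=.8,fy=.8))
E
```

```text
5.8 [0.6408 0.1462 0.0184] [-3.141e+00 -1.000e-03  1.436e+00] [ 1.5  2.6 -1.5]
```

View pics/c5.png

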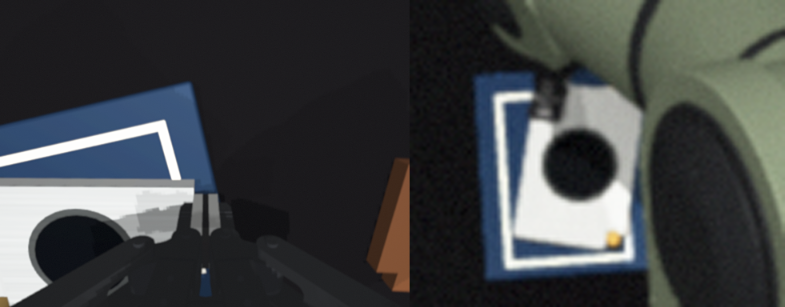

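```bash
python3 - <<'E'
from h import *
f=np.load("w5.npy",allow_pickle=True).item()
im=f["frame"].astype(int)
# plate top edge (back rim of top face) and outline: subpixel by column
def edge(cols,lo,hi,z,thr):
    P=[]
    for u in cols:
        col=im[lo:hi,u].min(1);i=np.argmax(col>thr)
        if col[i]>thr and i>0: P.append(ray(f,(u,lo+i-(col[i]-thr)/max(1,col[i]-col[i-1])),z)[:2]*1000)
    P=np.array(P,np.float32);l=cv2.fitLine(P,cv2.DIST_HUBER,0,.01,.01).ravel();return np.degrees(np.arctan2(l[1],l[0])),P[-1]
print("plate",edge(range(5,160),222,240,.024,170),"outline",edge(range(20,190),140,222,.012,150))
E
```

```text
plate (np.float32(-8.154566), array([601.0392 , 166.18979], dtype=float32)) outline (np.float32(4.968004), array([618.3158 , 197.51274], dtype=float32))
```

move_arm --moves "4.5 -2.4 0 -0.035; 9 -5 0 -0.07; 13 -7.7 0 -0.105; 17.3 -10.6 0 -0.14; 21.4 -13.6 0 -0.175; 23.4 -15.2 0 -0.192; 25.4 -16.8 0 -0.209; 26.5 -17.8 0 -0.22; 26.5 -17.8 0 -0.22; 26.5 -17.8 0 -0.22"

```text
clock: 6.68
position: [0.6279, 0.1726, 0.0184]
tool_rot: [3.141, -0.0, 1.649]
force: [4.3, 2.9, -1.0]
grip_width: 0.0
```

```bash
python3 - <<'E'
from h import *
f=bot.grab_frame("wrist");np.save("w6.npy",f);o=bot.observe();print(o["clock"],o["position"].round(4),o["tool_rot"].round(3),o["force"].round(1))
save(f,"w6.png",s=1.5)
E
```

```text
6.7333 [0.628  0.1725 0.0184] [ 3.141 -0.     1.649] [ 4.4  2.4 -1.2]
```

View pics/w6.png

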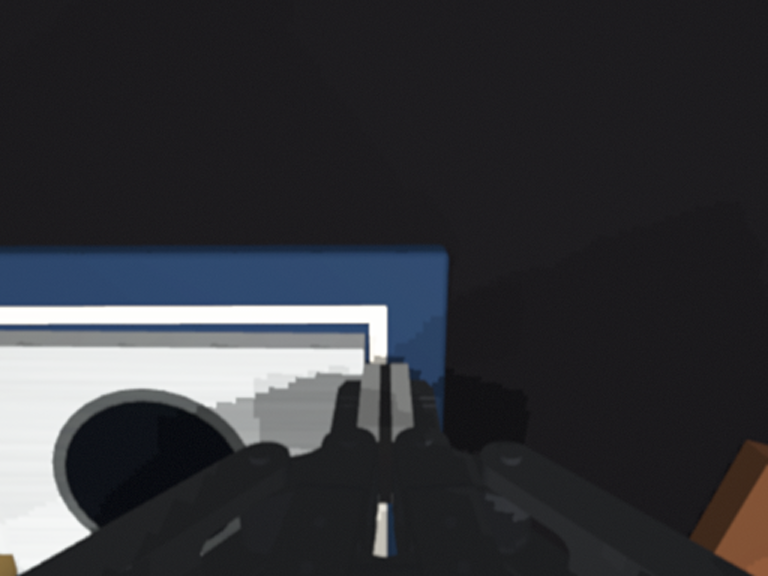

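```bash
python3 - <<'E'
from h import *
f=np.load("w6.npy",allow_pickle=True).item()
im=f["frame"].astype(int)
def edge(cols,lo,hi,z,thr):
    P=[]
    for u in cols:
        col=im[lo:hi,u].min(1);i=np.argmax(col>thr)
        if col[i]>thr and i>0: P.append(ray(f,(u,lo+i-(col[i]-thr)/max(1,col[i]-col[i-1])),z)[:2]*1000)
    P=np.array(P,np.float32);l=cv2.fitLine(P,cv2.DIST_HUBER,0,.01,.01).ravel();return np.degrees(np.arctan2(l[1],l[0])),P[0],P[-1]
print("plate",edge(range(5,150),226,245,.024,185),"rim",edge(range(5,230),218,228,.024,110),"outl",edge(range(5,245),190,215,.012,150),"board",None)
E
```

```text
plate (np.float32(4.1774216), array([517.25775, 180.46196], dtype=float32), array([579.8016 , 184.92523], dtype=float32)) rim (np.float32(4.141941), array([517.9312 , 185.21364], dtype=float32), array([614.3675 , 192.16438], dtype=float32)) outl (np.float32(4.743239), array([510.0867, 188.0085], dtype=float32), array([620.12335, 197.15398], dtype=float32)) board None
```

0.6° left: nudge, then back straight off the side.

move_arm --moves "0.7 -0.4 0 -0.005; 1.3 -0.7 0 -0.01; 1.3 -0.7 0 -0.01; 1.3 -0.7 0 -0.01; 1.3 2 0 -0.01; 1.3 8 0 -0.01; 1.3 16 0 -0.01; 1.3 22 -4 -0.01; 1.3 25 -20 -0.01; 1.3 25 -50 -0.01"

```text
clock: 7.57
position: [0.6519, 0.1751, 0.0661]
tool_rot: [-3.137, 0.001, 1.659]
force: [-1.1, 0.2, 0.6]
grip_width: -0.0
```

move_arm --moves "0 0 -30 0; 0 0 -60 0; 0 0 -90 0; 0 0 -120 0; -10 0 -150 0; -30 0 -160 0; -50 0 -160 0; -60 0 -160 0; -60 0 -160 0; -60 0 -160 0"

```text
clock: 8.4
position: [0.6578, 0.1159, 0.2279]
tool_rot: [-3.141, -0.0, 1.659]
force: [0.7, 1.0, 0.7]
grip_width: 0.0001
```

```bash
python3 - <<'E'
from h import *
f=bot.grab_frame("wrist");np.save("w7.npy",f);o=bot.observe();print(o["clock"],o["position"].round(4),o["tool_rot"].round(3),o["force"].round(1))
save(f,"w7.png",s=1.5)
E
```

```text
8.45 [0.6576 0.1169 0.2278] [-3.141e+00 -1.000e-03  1.660e+00] [-0.4  0.2 -1.2]
```

View pics/w7.png

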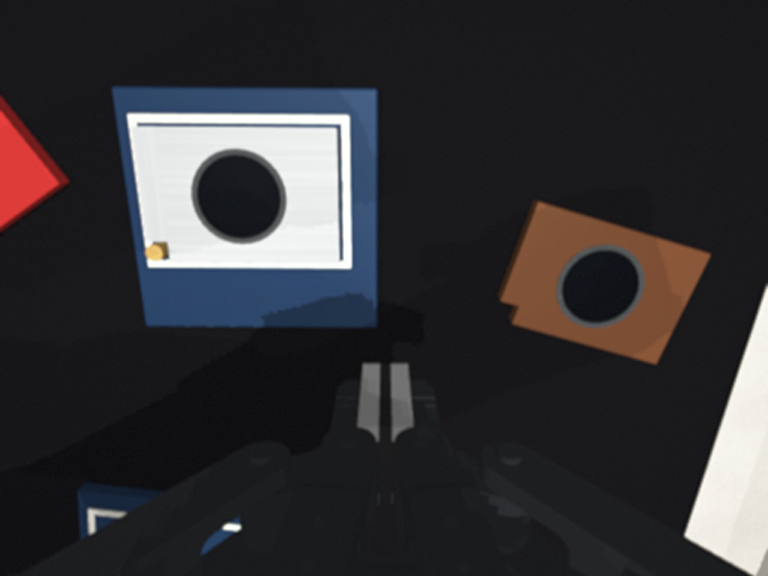

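The insert sits inside the outline, notch on the peg at (156,251). Measuring its sides against the outline.

```bash
python3 - <<'E'
from h import *
f=np.load("w7.npy",allow_pickle=True).item()
im=cv2.resize(f["frame"],None,fx=4,fy=4,interpolation=cv2.INTER_CUBIC)[:,:,0].astype(int)
def scan(rng,horiz,start,stop,thr,rise,z):
    P=[]
    for k in rng:
        L=im[k] if horiz else im[:,k]
        st=1 if stop>start else -1
        for i in range(start,stop,st):
            if (L[i]>thr)==rise: P.append(ray(f,((i+.5)/4-.5,(k+.5)/4-.5) if horiz else ((k+.5)/4-.5,(i+.5)/4-.5),z)[:2]*1000);break
    P=np.array(P,np.float32);l=cv2.fitLine(P,cv2.DIST_HUBER,0,.01,.01).ravel();return round(float((np.degrees(np.arctan2(l[1],l[0]))+45)%90-45),2),P[[0,-1]].round(1).tolist()
s=4/1.5
S=lambda v:int(v*s)
print("right: outl",scan(range(S(125),S(255)),True,S(365),S(340),130,True,.012))
print("right: plate",scan(range(S(135),S(235)),True,S(325),S(350),150,False,.024))
print("top: outl",scan(range(S(150),S(335)),False,S(105),S(125),130,True,.012))
print("top: plate",scan(range(S(150),S(325)),False,S(140),S(115),150,False,.024))
print("board top",)
r=lambda u,v,z:(ray(f,(u/1.5,v/1.5),z)*1000).round(1)
print("corner far",r(339,126,.024),"peg top",r(155,252,.034))
t=bot.grab_frame("top");save(t,"t8.png",(100,100,440,260),2.3)
E
```

```text
right: outl (4.83, [[627.4000244140625, 191.5], [634.7999877929688, 103.30000305175781]])
right: plate (4.62, [[620.4000244140625, 184.6999969482422], [625.7000122070312, 119.69999694824219]])
top: outl (4.83, [[495.20001220703125, 187.1999969482422], [616.5999755859375, 197.39999389648438]])
top: plate (4.75, [[500.1000061035156, 179.60000610351562], [611.7000122070312, 188.6999969482422]])
board top
corner far [621.4 190.   24. ] peg top [504.1  98.4  34. ]
```

View pics/t8.png

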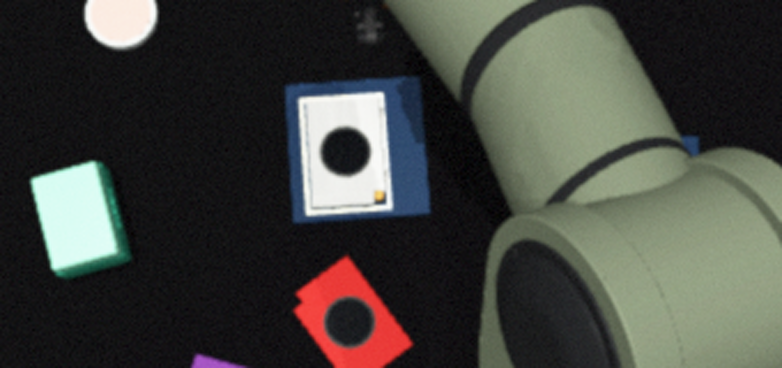

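```bash
python3 -c "
from workcell import bot
print(bot.job_done())"
```

```text
the job is handed in; nothing more can be done
None
```

The round-window insert is squared up on its board, with its notched corner still on the peg. I handed the job in at about 8.5 s of the 32 s allowed.

- **Pushing:** I used the shut fingertips on the x=124 side, near the corner opposite the notch. The first push came too close to the corner and turned the insert only about 3°. I backed off, shifted along the side, and finished in two arcs and a small nudge.
- **Angle:** in the last wrist picture the insert's sides read 4.62° and 4.75°, against 4.83° for the outline. That leaves it about 0.1–0.2° off.
- **Seating:** the far corner measures about (124.6, 81.5) mm from the peg, where (124, 82) is ideal.
- **Force and clearance:** wrist forces in the readings stayed around 5 N or less during the pushing. The gripper was lifted clear, with the fingertips about 0.23 m above the bench.
- **Bystanders:** the arm did no work near the teal tip box or the slide insert. The tip box stands in its place in the last top view. The arm hid the slide insert there and only a corner of its board showed in the wrist picture, so I didn't check it again.

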